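Open the matching jar of wheel weights in the jar holder

ROBOT

A 6-joint arm with a two-finger parallel gripper is mounted at the origin on the work surface. World frame = base frame: x ahead of the robot, y to its left, z up, the work surface at z = 0. Lengths are in mm, angles in rad, forces in N, time in s.
With the tool pointing down it reaches from about 300 to 775 mm from the base axis. Payload 14.6 kg.
Tool frame: the origin (TCP) lies at the centre of the arm's flange, where the gripper is bolted on; the fingertips stand 199 mm ahead of it and the grasp point (between the pads) lies 180 mm ahead of it; z points along the fingers, y is the line along which they close (so a half turn about z gives the same grasp; the last joint's range is limited). The gripper opens to 94 mm and grips with 3 to 60 N. Pads are 16 mm wide; open, the fingers measure 119 mm over their backs; the gripper's body (75 mm by 177 mm) begins 78 mm behind the grasp point.
Start: joints at [1.098, 0.3, 1.521, -0, 1.321, -0.067], TCP at [217.112, 505.325, 404.646] pointing down, gripper open.
Joint ranges: [-3.03, 3.03], [-0.79, 2.21], [0.23, 2.52], [-1.04, 4.18], [0, 3.07], [-2.55, 2.55]. Speed limits (rad/s): [2.22, 2.22, 2.57, 3.14, 3.14, 3.14].

INTERFACE

Orientations are given as [roll, pitch, yaw] about the fixed x, y, z axes, in that order (R = Rz(yaw) Ry(pitch) Rx(roll)).
In Python, from cell import manip, optics, workorder gives the robot as it stands.
- The arm moves only by the tool step_arm, never from a script. Its argument "increments" is a list that holds one entry, the list of rows, each a list of 7 numbers: the turn, a rotation vector about the tool's x, y, z as a fraction of full scale, then the shift along the tool's x, y, z as a fraction of full scale, then the closure, from -1 (fully open) to 1 (shut). In form: [[[wx, wy, wz, tx, ty, tz, fingers], ...]]. A call has 1 to 5 rows; each row shifts and turns the commanded pose from where the row before left it, along the tool's axes as they then stand; what a row does not reach is not made up. Full scale, the value 1, is 40 mm for a shift and 45 degrees for a turn. A row lasts 1/10 s, in which the tool goes at most 50 mm and 8.59 degrees, less where a joint would pass 70% of its speed; a pose out of reach is approached as far as the arm can. A call with a number of a shift or a turn outside -1 to 1 is refused whole. A call with a gripper value outside its range is refused whole. The fingers move at their own pace and stop on an object; "newtons" is the grip in N (left out, the last holds). Time passes only in rows, so rows that do not move let the fingers close. It gives the time, the measured TCP pose, the force, the opening and the grip force at its end, in the units of the state.
- manip.read_state(): the state, without advancing time (a new reading comes with each control period).
- optics.camera(name): name is "side" or "top" or "wrist"; returns a dict with "frame" (420x560x3 uint8, red, green, blue), "range_z" (420x560 float32, mm along the optical axis (not along the pixel's ray), 0 where there is no reading), "mtx" (3x3 intrinsics, pixels), "cam_to_world" (4x4, takes a point from camera to world coordinates). Camera axes: x right, y down, z forward; pixel columns grow to the right and rows downward; lengths in mm; the calibration is good to about 2 mm. A picture is of the moment at which its call begins.
- workorder.sign_off(): hands the job in; it is judged then, once.
The state is a dict: "clock": time; "joints": joint angles; "qd": joint speeds; "effort": joint torques, N m; "eef_pos": TCP position; "eef_rot": TCP orientation; "wrist_force": force on the tool from outside, world axes, zero at the start; "moment": the same for the moment, N m; "finger_gap": finger opening in mm; "finger_force": force on a finger pad.
Only numpy, scipy, OpenCV 4.12 (cv2) and the standard library are available. Lean on these libraries where they do the work, as an engineer would, in place of code of your own. Each camera call takes 0.05 s, during which the arm holds its last target. There are 200 camera calls.

TASK

Open the jar that is stocked with the same kind of weight as the one lying in the green tray (the one in the red dish is scrap): set that jar, still shut, fully home in the square steel holder so that it cannot turn, then unscrew its tight cap, stop turning as soon as the threads let go, and lift the cap straight up until it is just clear of the jar's mouth. Finish while still holding the cap level there, a centimetre or so above the mouth, with the jar left home in the holder. Leave the other jar shut where it stands and do not disturb the old weights, the cone or the scraper.

Things in the scene. Friction and masses are not known exactly. Their poses are not given: they have to be found in the camera images.
- zinc_jar_mid (a point): Clear square plastic jar full of bare zinc-grey clip-on weights, loose, about 0.4 kg: body 58 x 58 mm (flats across its x and y) and 52 mm tall, sloping in to a round neck; bare neck from 58 to 66 mm above the underside, sealing rim at 84 mm. This point is on the jar's axis 26 mm above its underside. z up.
- zinc_cap_mid (a point): Screw cap of the zinc jar, grey plastic with grip ribs, a separate loose body of 45 g: 56 mm diameter (58 mm over the ribs), 26 mm tall. This point is at its centre half-way up, 53 mm above the jar's point while shut. It is tight (well under 1 N m) and holds firmly enough to carry the jar by.
- zinc_cap: The same grey cap; origin at the centre of its lower edge. Three inner lugs sit under thread ramps on the neck; turned anticlockwise seen from above by 0.85 rad (50 degrees) against the jar it is free, at 1.7 rad it meets the next thread. The turn is its yaw minus the jar's (0 while tight). Once free it lifts straight off: raised by 18 mm its lower edge is level with the rim.
- zinc_jar: The same zinc jar without its cap; origin at the centre of its underside.
- zinc_weight_mid (a point): Old bare zinc-grey clip-on wheel weight, 36 x 12 x 9 mm, lying either in the green tray or in the red scrap dish; this point is at its centre.
- black_jar_mid (a point): Clear square plastic jar full of black-coated clip-on weights, loose, about 0.4 kg: body 58 x 58 mm (flats across its x and y) and 52 mm tall, sloping in to a round neck; bare neck from 58 to 66 mm above the underside, sealing rim at 84 mm. This point is on the jar's axis 26 mm above its underside. z up.
- black_cap_mid (a point): Screw cap of the black jar, black plastic with grip ribs, a separate loose body of 45 g: 56 mm diameter (58 mm over the ribs), 26 mm tall. This point is at its centre half-way up, 53 mm above the jar's point while shut. It is tight (well under 1 N m) and holds firmly enough to carry the jar by.
- black_cap: The same black cap; origin at the centre of its lower edge. Three inner lugs sit under thread ramps on the neck; turned anticlockwise seen from above by 0.85 rad (50 degrees) against the jar it is free, at 1.7 rad it meets the next thread. The turn is its yaw minus the jar's (0 while tight). Once free it lifts straight off: raised by 18 mm its lower edge is level with the rim.
- black_jar: The same black jar without its cap; origin at the centre of its underside.
- black_weight_mid (a point): Old black-coated clip-on wheel weight, 36 x 12 x 9 mm, lying either in the green tray or in the red scrap dish; this point is at its centre.
- holder: Jar holder bolted to the shelf: grey folded-steel square pocket, 62 x 62 mm inside (walls across its x and y), its floor 3 mm above the shelf, walls up to 25 mm with lips flaring outward to about 33 mm high and 79 mm wide at the top. It stops a square jar from turning, whichever of the four ways round it goes in. Origin on the shelf at the pocket's centre, z up.
- tray_pattern (a point): Centre of the floor of the empty compartment (about 84 x 85 mm) of the green valve cap tray (90 x 180 x 22 mm, fixed); its other compartment holds valve caps. The weight lying here is the pattern.
- dish_mid (a point): Centre of the floor of the red scrap dish (90 x 90 x 22 mm, fixed); the weight lying here is scrap.
- cone: Chrome hub centering cone, 92 mm diameter, 58 mm tall, 1.4 kg, loose; origin under its centre. Not part of the job.
- scraper: Zinc weight scraper with black handle, 200 mm long along its x, 16 mm tall, loose, lying; origin on the shelf about its middle. Not part of the job.
Not all that is in view belongs to the job. What is shaped like the holder but pink is not meant.

How it is judged:
By the outcome, as a careful person would: the job done as asked, in the order asked, and still so for the second after the job is handed in, while the arm keeps its last pose, push and grip.
It also fails if it takes over 45 s, if anything falls off the work surface, if the arm or the gripper's body presses on something with over 40 N, if the wrist force passes 120 N, or if a joint passes its speed limit or range.

## Working session

There is one attempt and no reset: what is moved stays moved. The work goes in short steps, Python scripts to look and compute and a tool call to move; the robot and the scene stay as the last step left them, time stands still between calls to the robot, and variables do not carry over. Pictures are saved under pics/ and viewed, at most 10 in all, crops included, and the job is handed in when it is done.

Besides the shell and the picture viewer there is one more tool, called after "Emit:" by a JSON object that holds its "method" and its "body". step_arm: Moves the arm, as the interface text tells. Its arguments: {"type":"object","properties":{"increments":{"type":"array","items":{"type":"array","items":{"type":"array","items":{"type":"number"}}}},"newtons":{"type":"number"}},"required":["increments"]}

```bash
ls; mkdir -p pics
python3 - <<'E'
from cell import manip, optics
import cv2,numpy as np
for n in("top","side"):
    c=optics.camera(n); cv2.imwrite(f"pics/{n}0.png",c["frame"][...,::-1]); np.savez(f"{n}0.npz",**c); print(n,c["mtx"].round(1).tolist(),c["cam_to_world"].round(3).tolist())
print(manip.read_state())
E
```

```text
pics
top [[511.8, 0.0, 280.3], [0.0, 511.8, 217.1], [0.0, 0.0, 1.0]] [[0.003, -0.994, 0.105, 479.266], [-1.0, -0.006, -0.024, -74.874], [0.025, -0.105, -0.994, 1143.698], [0.0, 0.0, 0.0, 1.0]]
side [[393.2, 0.0, 281.3], [0.0, 393.2, 203.3], [0.0, 0.0, 1.0]] [[0.778, -0.298, 0.553, 63.2], [-0.628, -0.368, 0.686, -695.331], [-0.001, -0.881, -0.473, 522.837], [0.0, 0.0, 0.0, 1.0]]
{'clock': 0.1, 'joints': array([ 1.09841828e+00,  3.00399502e-01,  1.52150913e+00, -2.71151676e-05,
        1.32068147e+00, -6.65884363e-02]), 'qd': array([ 0.00021736, -0.00060536, -0.00236108,  0.00093323,  0.00198868,
       -0.00030682]), 'effort': array([ 4.18308537e-04, -5.32650447e+01, -3.53278077e+01,  7.09770690e-02,
        2.35407829e-02, -8.38768142e-05]), 'eef_pos': array([217.09493333, 505.31010924, 404.1559351 ]), 'eef_rot': array([-3.14059566e+00, -4.01631985e-05,  2.73580974e+00]), 'wrist_force': array([-0.47686998, -0.85788096, -0.19318488]), 'moment': array([-0.01311392, -0.01675308,  0.0057872 ]), 'finger_force': 0.0, 'finger_gap': 93.97774943688508}
```

View pics/top0.png

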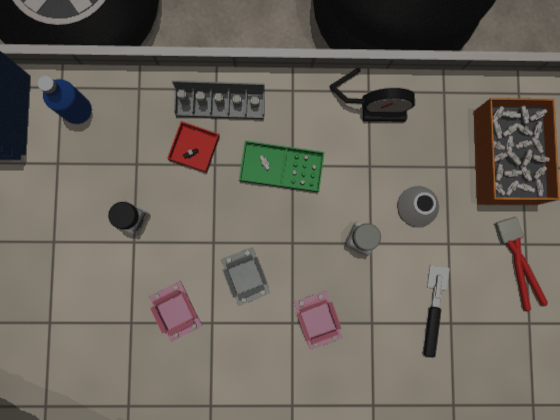

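View pics/side0.png

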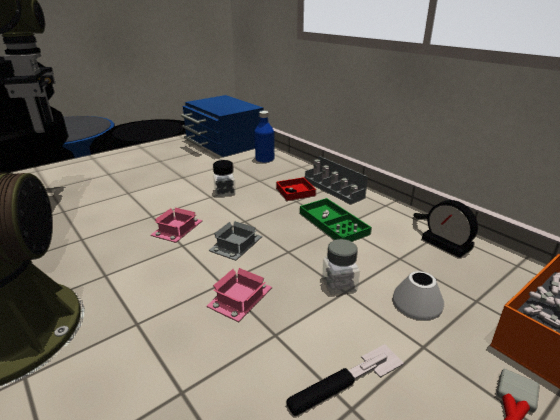

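The top view shows a pale weight in the green tray at (264,162), a dark one in the red dish at (190,154), the grey-capped jar at (366,237), the black-capped jar at (124,215), the grey holder at (246,276) and pink decoys at (175,311) and (319,320). In the side view the grey-capped jar is at (342,262) and the black-capped one at (223,175).

Next I'll measure them and check the choice in one close crop.

```bash
cat > h.py <<'E'
import numpy as np,cv2
def cloud(c):
    z=c["range_z"];h,w=z.shape;u,v=np.meshgrid(np.arange(w),np.arange(h));K=c["mtx"]
    p=np.stack([(u-K[0,2])/K[0,0]*z,(v-K[1,2])/K[1,1]*z,z],-1)
    T=c["cam_to_world"];P=p@T[:3,:3].T+T[:3,3];P[z==0]=np.nan;return P
def rayplane(c,u,v,h):
    K=c["mtx"];T=c["cam_to_world"];d=T[:3,:3]@np.array([(u-K[0,2])/K[0,0],(v-K[1,2])/K[1,1],1.]);o=T[:3,3]
    return o+d*(h-o[2])/d[2]
E
python3 - <<'E'
import numpy as np,cv2
from h import *
t=dict(np.load("top0.npz"));s=dict(np.load("side0.npz"))
P=cloud(t)
def box(u0,u1,v0,v1,z0,z1):
    Q=P[v0:v1,u0:u1].reshape(-1,3);return Q[(Q[:,2]>z0)&(Q[:,2]<z1)]
for nm,b in dict(zinc=(335,395,215,265),black=(100,155,195,245)).items():
    Q=box(*b,80,110);
    (c,r)=cv2.minEnclosingCircle(Q[:,:2].astype(np.float32)); print(nm,len(Q),np.median(Q[:,2]),Q[:,:2].mean(0),c,r)
Q=box(215,280,240,310,10,50);print("holder walls",len(Q),np.nanmax(Q[:,2]),cv2.minAreaRect(Q[:,:2].astype(np.float32)))
Q=box(215,280,240,310,23,50);print(cv2.minAreaRect(Q[:,:2].astype(np.float32)))
for nm,(u,v) in dict(tray=(264,162),dish=(190,154),cone=(418,206)).items(): print(nm,P[v,u],rayplane(t,u,v,5))
def cr(c,u,v,r=28,n=380):
    return cv2.resize(c["frame"][v-r:v+r,u-r:u+r,::-1],(260,260),interpolation=cv2.INTER_CUBIC)
a=np.hstack([cr(t,264,162),cr(t,190,154),cr(t,246,276,35)]);b=np.hstack([cr(s,342,262,36),cr(s,223,178),cr(t,366,237)])
cv2.imwrite("pics/crop1.png",np.vstack([a,b]))
E
```

```text
zinc 601 91.28925203308108 [ 550.01181818 -280.01413821] (550.6049194335938, -280.74652099609375) 28.592573165893555
black 621 91.54906804791563 [591.97086798 223.30828675] (593.1227416992188, 224.38352966308594) 29.33833122253418
holder walls 509 39.145979540616054 ((466.2088317871094, -26.742431640625), (90.47422790527344, 80.19654846191406), 21.71599006652832)
((467.8242492675781, -26.14053726196289), (79.91742706298828, 80.19143676757812), 21.882673263549805)
tray [722.610638   -65.75282087  13.00532683] [724.33352525 -65.68824385   5.        ]
dish [740.40692754 100.81267131   8.63388633] [741.24296633 101.37512825   5.        ]
cone [ 619.32675214 -397.85186479   59.06898599] [ 626.30882767 -413.95238396    5.        ]
```

View pics/crop1.png

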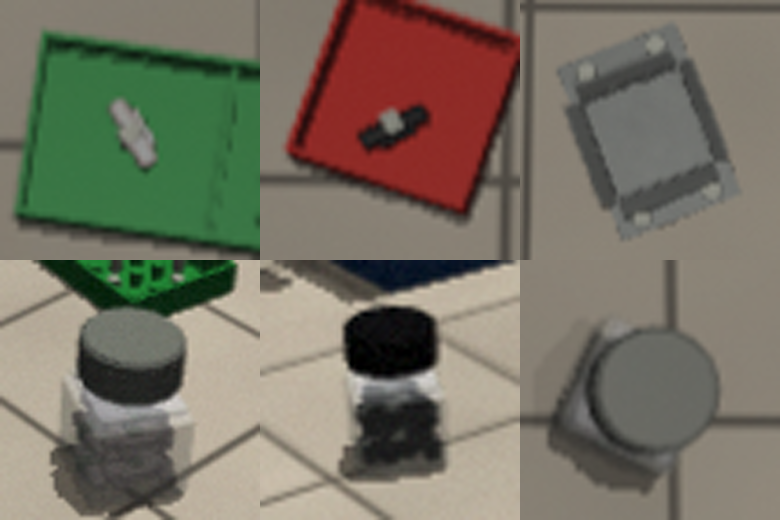

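The crop shows a bare zinc weight in the green tray, and black-coated scrap in the red dish. The side view (lower left) confirms the grey-capped jar is full of grey weights, and the other jar is full of black ones.

Candidates in the top view:
- **Jars:** grey-cap jar at (366,237), which I choose, and black-cap jar at (124,215).
- **Holders:** grey steel at (246,276), which I choose, and pink decoys at (175,311) and (319,320).

Measured heights and sizes match the description: cap top at 91 mm, holder 80 mm square at the lips. Now I'll move.

Emit:
{"method": "step_arm", "body": {"increments": [[[0,0,0.19,0,0,0,-1],[0,0,0.19,0,0,0,-1],[0,0,0.19,0,0,0,-1],[0,0,0.19,0,0,0,-1],[0,0,0.19,0,0,0,-1]]]}}

```text
clock: 0.6
eef_pos: [217.1, 505.3, 404.3]
eef_rot: [-3.141, 0.0, 1.983]
wrist_force: [-1.0, 0.2, 1.0]
finger_gap: 93.5
finger_force: 0.0
```

Emit:
{"method": "step_arm", "body": {"increments": [[[0,0,0,-0.6,0,0,-1],[0,0,0,-1,0,0,-1],[0,0,0,-1,0,0,-1],[0,0,0,-1,0,0,-1],[0,0,0,-1,0,0,-1]]]}}

```text
clock: 1.1
eef_pos: [292.2, 335.7, 404.4]
eef_rot: [-3.141, 0.0, 1.99]
wrist_force: [-1.2, 0.2, 1.3]
finger_gap: 93.7
finger_force: 0.0
```

Emit:
{"method": "step_arm", "body": {"increments": [[[0,0,0,-1,0,0,-1],[0,0,0,-1,0,0,-1],[0,0,0,-1,0,0,-1],[0,0,0,-1,0,0,-1],[0,0,0,-1,0,0,-1]]]}}

```text
clock: 1.6
eef_pos: [373.5, 152.9, 404.6]
eef_rot: [3.142, -0.0, 1.99]
wrist_force: [0.4, 0.3, -0.2]
finger_gap: 94.2
finger_force: 0.0
```

Emit:
{"method": "step_arm", "body": {"increments": [[[0,0,0,-1,0,0,-1],[0,0,0,-1,0,0,-1],[0,0,0,-1,0,0,-1],[0,0,0,-0.8,0,0,-1],[0,0,0,-0.3,0,0,-1]]]}}

```text
clock: 2.1
eef_pos: [440.6, 2.6, 404.4]
eef_rot: [-3.141, -0.0, 1.987]
wrist_force: [-0.9, 0.9, -0.1]
finger_gap: 93.9
finger_force: 0.0
```

Run:
```python
from cell import manip, optics
import cv2,numpy as np
c=optics.camera("wrist"); cv2.imwrite("pics/w1.png",c["frame"][...,::-1]); np.savez("w1.npz",**c); print(c["mtx"].round(1).tolist(),c["cam_to_world"].round(3).tolist())
s=manip.read_state();print(s["clock"],s["eef_pos"],s["eef_rot"],s["joints"])
```

```text
[[375.8, 0.0, 279.9], [0.0, 375.8, 212.3], [0.0, 0.0, 1.0]] [[0.915, 0.39, 0.107, 408.651], [0.404, -0.881, -0.245, 74.039], [-0.001, 0.267, -0.964, 385.616], [0.0, 0.0, 0.0, 1.0]]
2.15 [440.72998163   2.64963424 404.29909576] [-3.14091917e+00 -5.62839918e-05  1.98732762e+00] [-7.70825970e-02  5.40237047e-02  1.81131084e+00 -2.81618353e-04
  1.27687788e+00 -4.93532241e-01]
```

View pics/w1.png

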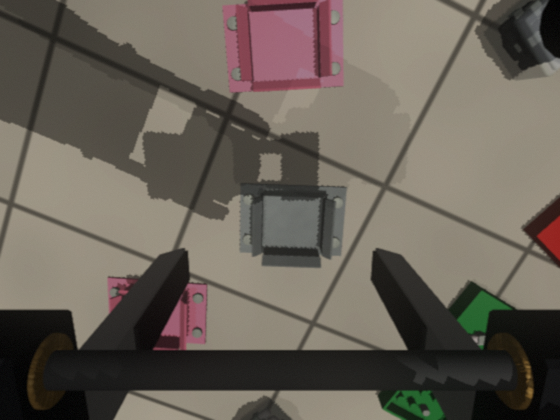

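The wrist view shows the grey holder centred near (292,222), almost aligned with the image. Next I'll measure it from this image, then go to the jar.

Run:
```python
import numpy as np,cv2
from h import *
c=dict(np.load("w1.npz"));P=cloud(c);Q=P[175:275,230:355].reshape(-1,3)
for lo,hi in((26,45),(29,45),(15,45)):
    q=Q[(Q[:,2]>lo)&(Q[:,2]<hi)];print(len(q),q[:,2].max(),cv2.minAreaRect(q[:,:2].astype(np.float32)))
f=P[195:250,265:320].reshape(-1,3);f=f[(f[:,2]<6)];print("floor",len(f),np.median(f[:,2]),cv2.minAreaRect(f[:,:2].astype(np.float32)))
print("shelf",np.nanmedian(P[280:300,260:300,2]))
# baseplate
for z in(0,):
    q=Q[(Q[:,2]>1.5)];print("all",cv2.minAreaRect(q[:,:2].astype(np.float32)))
```

```text
2270 37.089897035275385 ((465.69036865234375, -25.902626037597656), (80.42826843261719, 80.6661376953125), 21.705791473388672)
1764 37.089897035275385 ((465.69036865234375, -25.902626037597656), (80.42826843261719, 80.6661376953125), 21.705791473388672)
2628 37.089897035275385 ((465.69036865234375, -25.902626037597656), (80.42826843261719, 80.6661376953125), 21.705791473388672)
floor 2806 4.347059035497097 ((468.0467224121094, -28.26132583618164), (58.604488372802734, 58.721702575683594), 23.121139526367188)
shelf 1.3858948874955104
all ((469.7936096191406, -32.30682373046875), (137.46878051757812, 111.45223236083984), 23.84543800354004)
```

Emit:
{"method": "step_arm", "body": {"increments": [[[0,0,0,-1,-0.1,0,-1],[0,0,0,-1,-0.1,0,-1],[0,0,0,-1,-0.1,0,-1],[0,0,0,-1,-0.1,0,-1],[0,0,0,-1,0,0,-1]]]}}

```text
clock: 2.65
eef_pos: [507.0, -184.8, 404.7]
eef_rot: [-3.142, -0.0, 1.99]
wrist_force: [-0.5, 1.0, -0.1]
finger_gap: 94.3
finger_force: 0.0
```

Emit:
{"method": "step_arm", "body": {"increments": [[[0,0,0,-0.8,0,0,-1],[0,0,0,-0.4,0,0,-1],[0,0,0,-0.1,0,0,-1],[0,0,0,0,0,0,-1]]]}}

```text
clock: 3.05
eef_pos: [528.0, -231.1, 404.4]
eef_rot: [-3.141, -0.001, 1.99]
wrist_force: [0.9, 0.0, -0.2]
finger_gap: 94.5
finger_force: 0.0
```

Run:
```python
from cell import manip, optics
import cv2,numpy as np
from h import *
c=optics.camera("wrist"); cv2.imwrite("pics/w2.png",c["frame"][...,::-1]); np.savez("w2.npz",**c)
P=cloud(c);Q=P.reshape(-1,3);q=Q[(Q[:,2]>87)&(Q[:,2]<96)&(np.hypot(Q[:,0]-550,Q[:,1]+280)<45)]
print(len(q),np.median(q[:,2]),cv2.minEnclosingCircle(q[:,:2].astype(np.float32)),q.mean(0))
s=manip.read_state();print(s["clock"],s["eef_pos"],s["eef_rot"],s["joints"])
```

```text
3295 93.28678336831422 ((548.38427734375, -280.5015563964844), 28.597930908203125) [ 547.70387708 -278.95851118   93.10042008]
3.1 [ 527.88975228 -230.77212515  404.58074689] [-3.14140204e+00 -4.55255661e-04  1.99052293e+00] [-4.75712022e-01  3.58405691e-01  1.44376654e+00  1.39551926e-04
  1.33989491e+00 -8.95470637e-01]
```

View pics/w2.png

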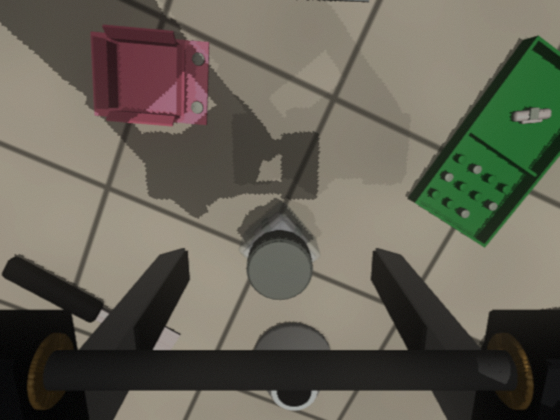

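The grey-capped jar is at (280,265) in the wrist view, with a body corner pointing up at about (280,200). I'll take the body yaw from the range points and from the image outline.

Run:
```python
import numpy as np,cv2
from h import *
for f,ctr in(("w2.npz",(548.2,-280)),("top0.npz",(550.3,-280.4)),("side0.npz",(549,-280))):
    c=dict(np.load(f));P=cloud(c);Q=P.reshape(-1,3);d=np.hypot(Q[:,0]-ctr[0],Q[:,1]-ctr[1])
    for lo,hi in((8,35),(25,52),(45,60)):
        q=Q[(Q[:,2]>lo)&(Q[:,2]<hi)&(d<46)]
        if len(q)<20: print(f,lo,len(q));continue
        r=q[:,:2]-ctr; best=[]
        for a in np.radians(np.arange(0,90,1)):
            R=np.array([[np.cos(a),np.sin(a)],[-np.sin(a),np.cos(a)]]);m=np.abs(r@R.T).max(1);m=m[m>22]
            best.append(np.mean(np.abs(m-29)))
        print(f,lo,hi,len(q),"yaw",np.argmin(best),min(best).round(2),"rect",cv2.minAreaRect(q[:,:2].astype(np.float32)))
c=dict(np.load("w2.npz"));cr=c["frame"][185:310,215:345,::-1];cv2.imwrite("pics/w2c.png",cv2.resize(cr,(780,750))[:600])
```

```text
w2.npz 8 35 492 yaw 66 0.87 rect ((541.052490234375, -262.1347961425781), (77.6562271118164, 38.32810974121094), 20.605527877807617)
w2.npz 25 52 740 yaw 64 1.17 rect ((547.9476318359375, -280.651611328125), (58.19584655761719, 57.363624572753906), 64.25897216796875)
w2.npz 45 60 943 yaw 53 2.84 rect ((547.9814453125, -280.66729736328125), (58.14717102050781, 57.357818603515625), 64.35083770751953)
top0.npz 8 35 71 yaw 64 0.59 rect ((544.257080078125, -260.53265380859375), (74.70433807373047, 35.970306396484375), 18.619033813476562)
top0.npz 25 52 149 yaw 65 1.51 rect ((550.1494140625, -280.2078552246094), (57.74415588378906, 57.526084899902344), 63.78565979003906)
top0.npz 45 60 159 yaw 75 2.65 rect ((550.15185546875, -280.40704345703125), (57.11445617675781, 57.68931579589844), 64.25666809082031)
side0.npz 8 35 398 yaw 65 1.16 rect ((529.3896484375, -289.8031005859375), (41.348289489746094, 77.87139129638672), 22.236265182495117)
side0.npz 25 52 471 yaw 65 1.3 rect ((529.7095947265625, -289.1375427246094), (42.45926284790039, 77.82221221923828), 22.08429718017578)
side0.npz 45 60 357 yaw 65 2.49 rect ((546.725341796875, -283.2613830566406), (57.2451171875, 58.077205657958984), 63.1143913269043)
```

View pics/w2c.png

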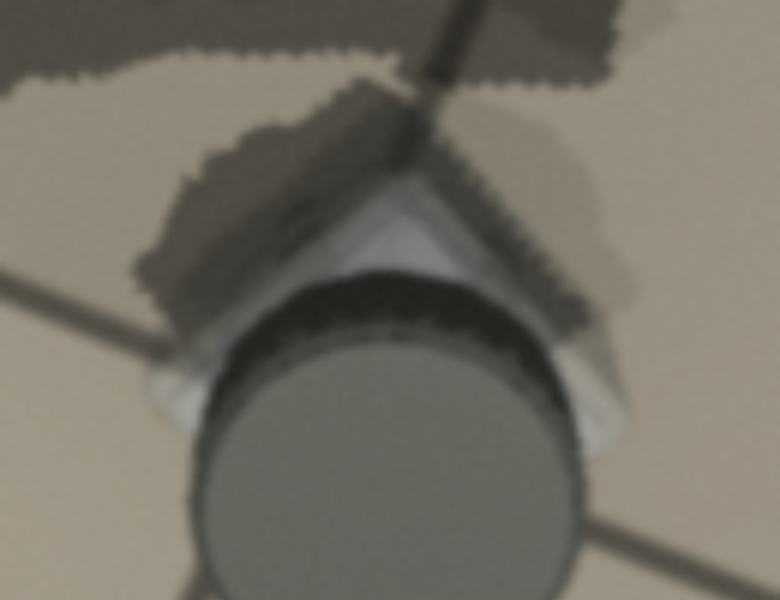

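The jar yaw is 64.3° and the holder yaw is 21.8°, both mod 90, so the jar has to turn −42.5° (clockwise). The two cameras agree on the displacement from jar to holder: (−82.4, +254.4). Now I'll go over the jar and down.

Emit:
{"method": "step_arm", "body": {"increments": [[[0,0,0,-0.75,-0.02,0,-1],[0,0,0,-0.6,0,0,-1],[0,0,0,0,0,0.5,-1],[0,0,0,0,0,0.8,-1],[0,0,0,0,0,0.8,-1]]]}}

```text
clock: 3.6
eef_pos: [549.1, -280.3, 320.3]
eef_rot: [3.141, 0.001, 1.991]
wrist_force: [0.5, 0.2, -0.5]
finger_gap: 93.9
finger_force: 0.0
```

Emit:
{"method": "step_arm", "body": {"increments": [[[0,0,0,0,0,0.7,-1],[0,0,0,0,0,0.5,-1],[0,0,0,0,0,0.25,-1],[0,0,0,0,0,0,-1]]]}}

```text
clock: 4.0
eef_pos: [549.1, -280.7, 262.0]
eef_rot: [-3.141, -0.001, 1.991]
wrist_force: [0.0, 0.6, 0.9]
finger_gap: 94.1
finger_force: 0.0
```

Emit:
{"method": "step_arm", "body": {"increments": [[[0,0,0,0,0,0,0],[0,0,0,0,0,0,0.2],[0,0,0,0,0,0,0.3],[0,0,0,0,0,0,0.6],[0,0,0,0,0,0,1]]], "newtons": 45}}

```text
clock: 4.5
eef_pos: [549.1, -281.7, 262.9]
eef_rot: [3.141, 0.0, 1.99]
wrist_force: [0.5, 0.9, -0.4]
finger_gap: 57.5
finger_force: 0.6
```

Emit:
{"method": "step_arm", "body": {"increments": [[[0,0,0,0,0,0,1],[0,0,0,0,0,0,1],[0,0,0,0,0,0,1]]]}}

```text
clock: 4.8
eef_pos: [549.2, -281.6, 262.9]
eef_rot: [3.141, 0.0, 1.99]
wrist_force: [2.3, 1.4, 2.1]
finger_gap: 55.6
finger_force: 45.0
```

Emit:
{"method": "step_arm", "body": {"increments": [[[0,0,0,0,0,-0.15,1],[0,0,0,0,0,-0.35,1],[0,0,0,0,0,-0.6,1],[0,0,0,0,0,-0.6,1],[0,0,0,0,0,-0.4,1]]], "newtons": 60}}

```text
clock: 5.3
eef_pos: [549.0, -281.7, 349.2]
eef_rot: [3.141, 0.001, 1.99]
wrist_force: [-0.5, -0.3, -5.4]
finger_gap: 55.4
finger_force: 60.0
```

Run:
```python
from cell import manip, optics
import cv2,numpy as np
from h import *
c=optics.camera("wrist"); np.savez("w3.npz",**c); d=optics.camera("side");np.savez("s3.npz",**d)
cv2.imwrite("pics/h3.png",np.hstack([cv2.resize(c["frame"],(400,300)),cv2.resize(d["frame"],(400,300))])[...,::-1])
s=manip.read_state();print(s["clock"],s["eef_pos"],s["eef_rot"],s["wrist_force"],s["moment"],s["finger_force"])
p=s["eef_pos"]
for c in(c,d):
    Q=cloud(c).reshape(-1,3);dd=np.hypot(Q[:,0]-p[0],Q[:,1]-p[1]);b=p[2]-262.5
    for lo,hi in((8,56),(22,52),(45,60)):
        q=Q[(Q[:,2]>b+lo)&(Q[:,2]<b+hi)&(dd<46)]
        if len(q)>20:print(lo,hi,len(q),cv2.minAreaRect(q[:,:2].astype(np.float32)))
```

```text
5.4 [ 549.11573583 -281.7569451   349.73340186] [3.13935172 0.00338432 1.98959594] [-0.27197051  0.98370314 -4.49229962] [-0.03813971 -0.05853348  0.01795962] 59.99791244510561
8 56 2983 ((540.5532836914062, -262.7633361816406), (77.40096282958984, 38.801727294921875), 21.89956283569336)
22 52 2131 ((540.2216186523438, -262.73419189453125), (77.12095642089844, 38.460693359375), 22.385984420776367)
45 60 2108 ((538.9469604492188, -262.9007873535156), (75.50403594970703, 37.36432647705078), 23.75151252746582)
8 56 915 ((546.7118530273438, -284.8444519042969), (56.45083236694336, 58.47409439086914), 64.46139526367188)
22 52 557 ((531.8566284179688, -291.0333557128906), (42.558753967285156, 76.79883575439453), 26.302814483642578)
45 60 381 ((546.6377563476562, -284.7267150878906), (55.92212677001953, 58.01008987426758), 64.06478118896484)
```

View pics/h3.png

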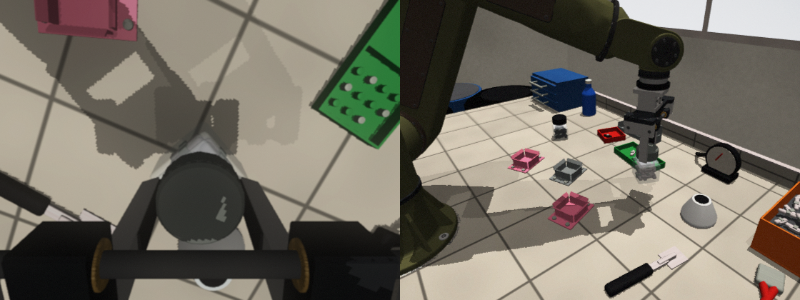

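The jar is lifted and hangs level by its cap: at about (200,195) in the left (wrist) half and (647,172) in the right (side) half. A quick check of the cap centre relative to the tool.

Run:
```python
import numpy as np,cv2
from h import *
c=dict(np.load("w3.npz"));P=cloud(c);Q=P.reshape(-1,3)
q=Q[(Q[:,2]>174)&(Q[:,2]<188)&(np.hypot(Q[:,0]-549,Q[:,1]+281)<31)]
print(len(q),np.median(q[:,2]),cv2.minEnclosingCircle(q[:,:2].astype(np.float32)),q.mean(0))
# shoulder visible extents along camera-facing corner: before vs after
for f,b in(("w2.npz",0),("w3.npz",87.2)):
    Q=cloud(dict(np.load(f))).reshape(-1,3);q=Q[(Q[:,2]>b+20)&(Q[:,2]<b+50)&(np.hypot(Q[:,0]-549,Q[:,1]+281)<46)][:,:2]
    for a in(64.3,154.3):
        n=np.array([np.cos(np.radians(a)),np.sin(np.radians(a))]);e=q@n
        print(f,a,np.percentile(e,[1,99]).round(1))
```

```text
12049 179.6732093659987 ((548.236572265625, -279.40997314453125), 30.56668472290039) [ 547.23298955 -278.72958493  179.6110747 ]
w2.npz 64.3 [-41.4  13.8]
w2.npz 154.3 [-640.2 -586.9]
w3.npz 64.3 [-40.1  13.5]
w3.npz 154.3 [-638.5 -586.8]
```

Emit:
{"method": "step_arm", "body": {"increments": [[[0,0,0.12,0,0,0,1],[0,0,0.18,0,0,0,1],[0,0,0.18,0,0,0,1],[0,0,0.18,0,0,0,1],[0,0,0.18,0,0,0,1]]]}}

```text
clock: 5.9
eef_pos: [548.9, -281.6, 345.6]
eef_rot: [-3.14, -0.0, 1.324]
wrist_force: [0.4, -0.1, -4.1]
finger_gap: 55.5
finger_force: 60.0
```

Emit:
{"method": "step_arm", "body": {"increments": [[[0,0,0.1,0,0,0,1],[0,0,0.004,0.3,-0.22,0,1],[0,0,0,0.6,-0.45,0,1],[0,0,0,0.8,-0.59,0,1],[0,0,0,0.8,-0.59,0,1]]]}}

```text
clock: 6.4
eef_pos: [509.7, -162.3, 345.6]
eef_rot: [-3.14, -0.0, 1.247]
wrist_force: [1.3, 1.7, -4.1]
finger_gap: 55.1
finger_force: 60.0
```

Emit:
{"method": "step_arm", "body": {"increments": [[[0,0,0,0.8,-0.59,0,1],[0,0,0,0.8,-0.59,0,1],[0,0,0,0.7,-0.52,0,1],[0,0,0,0.4,-0.3,0,1],[0,0,0,0.19,-0.15,0,1]]]}}

```text
clock: 6.9
eef_pos: [465.0, -25.2, 346.2]
eef_rot: [-3.141, 0.0, 1.25]
wrist_force: [0.5, -0.6, -4.8]
finger_gap: 55.1
finger_force: 60.0
```

Emit:
{"method": "step_arm", "body": {"increments": [[[0,0,0,0,0,0,1],[0,0,0,0,0,0,1]]]}}

```text
clock: 7.1
eef_pos: [465.9, -27.1, 346.5]
eef_rot: [-3.141, 0.0, 1.248]
wrist_force: [0.5, -0.9, -5.1]
finger_gap: 55.5
finger_force: 60.0
```

```bash
cat > jarchk.py <<'E'
from cell import manip, optics
import cv2,numpy as np,sys
from h import *
s=manip.read_state();p=s["eef_pos"];b=p[2]-262.5
print(s["clock"],p,s["eef_rot"],s["wrist_force"],s["moment"],s["finger_force"],s["joints"][5])
im=[]
for n in("wrist","side","top"):
    c=optics.camera(n);Q=cloud(c).reshape(-1,3);dd=np.hypot(Q[:,0]-p[0],Q[:,1]-p[1]);im.append(c)
    for lo,hi in((8,56),(45,60)):
        q=Q[(Q[:,2]>max(b+lo,42))&(Q[:,2]<b+hi)&(dd<46)]
        if len(q)>20:print(n,lo,hi,len(q),cv2.minAreaRect(q[:,:2].astype(np.float32)))
    q=Q[(Q[:,2]>28)&(Q[:,2]<41)&(np.hypot(Q[:,0]-467,Q[:,1]+26)<60)]
    if len(q)>20:print(n,"lips",len(q),cv2.minAreaRect(q[:,:2].astype(np.float32)))
cv2.imwrite(sys.argv[1],np.hstack([cv2.resize(im[0]["frame"],(400,300)),cv2.resize(im[1]["frame"][130:340,150:430],(400,300))])[...,::-1])
E
python3 jarchk.py pics/h4.png
```

```text
7.1 [465.88524006 -27.11918909 346.4854634 ] [-3.14146266e+00  2.97811677e-04  1.24802161e+00] [ 0.54663485 -0.90638364 -5.07787934] [-0.06576657  0.08464454  0.03249758] 59.99790891073644 0.18628446032634915
wrist 8 56 2973 ((472.1432800292969, -7.3180084228515625), (38.59941482543945, 77.27293395996094), 69.36772918701172)
wrist 45 60 2134 ((471.00653076171875, -6.609302520751953), (37.24934768676758, 75.55546569824219), 70.82752227783203)
wrist lips 1623 ((472.6979064941406, -8.326774597167969), (61.314422607421875, 97.76249694824219), 67.864501953125)
side 8 56 714 ((456.03936767578125, -45.605628967285156), (42.140174865722656, 77.8545913696289), 65.29747009277344)
side 45 60 295 ((457.0465393066406, -44.937599182128906), (42.38330078125, 77.40665435791016), 66.59856414794922)
side lips 206 ((464.5887451171875, -27.701248168945312), (79.95750427246094, 80.98653411865234), 22.06735610961914)
```

View pics/h4.png

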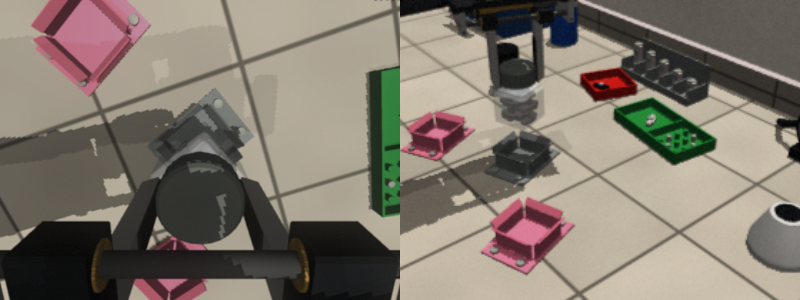

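```bash
cat > off.py <<'E'
from cell import manip, optics
import cv2,numpy as np
from h import *
s=manip.read_state();p=s["eef_pos"];b=p[2]-262.5
for n,H in(("wrist",(466,-26.3)),("side",(464.6,-27.7))):
    c=optics.camera(n);Q=cloud(c).reshape(-1,3);dd=np.hypot(Q[:,0]-p[0],Q[:,1]-p[1])
    q=Q[(Q[:,2]>max(b+5,42))&(Q[:,2]<b+52)&(dd<46)][:,:2]-H;cam=c["cam_to_world"][:2,3]-H
    for a in(21.8,111.8):
        e=np.array([np.cos(np.radians(a)),np.sin(np.radians(a))]);sg=np.sign(cam@e);v=q@e*sg
        h,x=np.histogram(v,bins=np.arange(20,40,.5))
        # yaw check: fit line on face points
        k=h.argmax();x0=x[k]+.25;m=np.abs(v-x0)<2;t=q[m]@np.array([-e[1],e[0]]);sl=np.polyfit(t,v[m]*sg,1)[0]
        print(n,a,"jar centre off holder along axis:",round(sg*(np.median(v[m])-29),2),"yaw err deg",round(np.degrees(-np.arctan(sl)),2),m.sum())
E
python3 off.py
```

```text
wrist 21.8 jar centre off holder along axis: -0.8 yaw err deg 0.42 951
wrist 111.8 jar centre off holder along axis: -0.05 yaw err deg -0.35 1308
side 21.8 jar centre off holder along axis: 0.45 yaw err deg 0.17 367
side 111.8 jar centre off holder along axis: 0.42 yaw err deg -0.24 286
```

Both views put the jar within 1 mm and 0.5° of the pocket, so I'm lowering it.

Emit:
{"method": "step_arm", "body": {"increments": [[[0,0,0,0,0,0.3,1],[0,0,0,0,0,0.4,1],[0,0,0,0,0,0.4,1],[0,0,0,0,0,0.2,1],[0,0,0,0,0,0,1]]]}}

```text
clock: 7.85
eef_pos: [465.5, -26.6, 293.4]
eef_rot: [-3.139, 0.0, 1.248]
wrist_force: [0.5, -0.5, -4.5]
finger_gap: 55.4
finger_force: 60.0
```

Emit:
{"method": "step_arm", "body": {"increments": [[[0,0,0,0,0,0.15,1],[0,0,0,0,0,0.15,1],[0,0,0,0,0,0.15,1],[0,0,0,0,0,0,1]]]}}

```text
clock: 8.25
eef_pos: [465.5, -26.5, 275.9]
eef_rot: [-3.141, 0.0, 1.248]
wrist_force: [-0.1, -0.5, -4.7]
finger_gap: 55.7
finger_force: 60.0
```

No contact yet, and the jar bottom is already inside the walls. Continuing gently.

Emit:
{"method": "step_arm", "body": {"increments": [[[0,0,0,0,0,0.1,1],[0,0,0,0,0,0.05,1],[0,0,0,0,0,0.03,1],[0,0,0,0,0,0,1]]]}}

```text
clock: 8.65
eef_pos: [465.7, -26.5, 269.4]
eef_rot: [-3.142, 0.0, 1.248]
wrist_force: [-0.3, -0.5, -4.6]
finger_gap: 55.5
finger_force: 60.0
```

Emit:
{"method": "step_arm", "body": {"increments": [[[0,0,0,0,0,0.03,1],[0,0,0,0,0,0.03,1],[0,0,0,0,0,0,1]]]}}

```text
clock: 8.95
eef_pos: [465.6, -26.5, 266.9]
eef_rot: [-3.141, 0.0, 1.248]
wrist_force: [-0.2, 0.5, -4.6]
finger_gap: 55.7
finger_force: 60.0
```

Emit:
{"method": "step_arm", "body": {"increments": [[[0,0,0,0,0,0.03,1],[0,0,0,0,0,0,1]]]}}

```text
clock: 9.15
eef_pos: [465.7, -26.5, 265.9]
eef_rot: [3.141, -0.0, 1.248]
wrist_force: [-0.6, -0.1, -4.0]
finger_gap: 55.4
finger_force: 60.0
```

Emit:
{"method": "step_arm", "body": {"increments": [[[0,0,0,0,0,0.02,1],[0,0,0,0,0,0,1]]]}}

```text
clock: 9.35
eef_pos: [465.9, -26.5, 265.8]
eef_rot: [3.141, -0.0, 1.248]
wrist_force: [-1.4, 0.2, 6.5]
finger_gap: 55.3
finger_force: 60.0
```

Contact came at the expected floor height, with about 11 N of push. Now I'll unscrew anticlockwise, watching the moment.

Emit:
{"method": "step_arm", "body": {"increments": [[[0,0,-0.06,0,0,0,1],[0,0,-0.1,0,0,0,1],[0,0,-0.1,0,0,0,1]]]}}

```text
clock: 9.65
eef_pos: [465.9, -26.4, 265.8]
eef_rot: [3.14, -0.0, 1.455]
wrist_force: [-0.0, 1.8, 6.2]
finger_gap: 55.4
finger_force: 60.0
```

```bash
cat > st.py <<'E'
from cell import manip
s=manip.read_state();print(s["clock"],s["eef_pos"].round(1),s["eef_rot"].round(3),s["wrist_force"].round(1),s["moment"].round(3),s["joints"][5])
E
python3 st.py
```

```text
9.65 [465.9 -26.4 265.8] [ 3.14  -0.     1.455] [-0.   1.8  6.2] [ 0.301  0.525 -0.41 ] -0.019760500872446175
```

Emit:
{"method": "step_arm", "body": {"increments": [[[0,0,-0.12,0,0,0,1],[0,0,-0.12,0,0,0,1],[0,0,-0.12,0,0,0,1],[0,0,-0.12,0,0,0,1]]]}}

```text
clock: 10.05
eef_pos: [466.0, -26.4, 265.9]
eef_rot: [3.14, 0.001, 1.833]
wrist_force: [1.0, 2.5, 4.2]
finger_gap: 55.4
finger_force: 60.0
```

```bash
python3 st.py
```

```text
10.05 [466.  -26.4 265.9] [3.140e+00 1.000e-03 1.833e+00] [1.  2.5 4.2] [ 0.353 -0.005 -0.087] -0.39786419114242577
```

Emit:
{"method": "step_arm", "body": {"increments": [[[0,0,-0.12,0,0,0,1],[0,0,-0.12,0,0,0,1],[0,0,-0.12,0,0,0,1],[0,0,0,0,0,0,1]]]}}

```text
clock: 10.45
eef_pos: [466.0, -26.4, 265.8]
eef_rot: [3.14, 0.001, 2.115]
wrist_force: [-0.5, 0.5, 4.9]
finger_gap: 55.8
finger_force: 60.0
```

```bash
python3 st.py
python3 - <<'E'
from cell import optics
import cv2,numpy as np
from h import *
for n,H in(("side",(464.6,-27.7)),("wrist",(466,-26.3))):
    c=optics.camera(n);Q=cloud(c).reshape(-1,3)
    q=Q[(Q[:,2]>40)&(Q[:,2]<54)&(np.hypot(*(Q[:,:2]-H).T)<44)][:,:2]-H;cam=c["cam_to_world"][:2,3]-H
    for a in(21.8,111.8):
        e=np.array([np.cos(np.radians(a)),np.sin(np.radians(a))]);sg=np.sign(cam@e);v=q@e*sg
        h,x=np.histogram(v,bins=np.arange(24,36,1));x0=x[h.argmax()]+.5;m=np.abs(v-x0)<2.5;t=q[m]@np.array([-e[1],e[0]])
        print(n,a,"off",round(sg*(np.median(v[m])-29),2),"yaw dev",round(np.degrees(-np.arctan(np.polyfit(t,v[m]*sg,1)[0])),2)*1,m.sum())
E
```

```text
10.45 [466.  -26.4 265.8] [3.140e+00 1.000e-03 2.115e+00] [-0.5  0.5  4.9] [0.1   0.166 0.008] -0.6795220042627684
side 21.8 off 1.49 yaw dev 2.11 109
side 111.8 off 1.2 yaw dev 2.13 87
wrist 21.8 off -0.41 yaw dev -2.95 74
wrist 111.8 off 0.59 yaw dev 3.25 734
```

Emit:
{"method": "step_arm", "body": {"increments": [[[0,0,-0.07,0,0,0,1],[0,0,-0.06,0,0,0,1],[0,0,0,0,0,0,1]]]}}

```text
clock: 10.85
eef_pos: [466.0, -26.5, 265.8]
eef_rot: [3.14, 0.001, 2.215]
wrist_force: [-0.7, 0.8, 5.3]
finger_gap: 55.9
finger_force: 60.0
```

```bash
python3 st.py
```

```text
10.85 [466.  -26.5 265.8] [3.140e+00 1.000e-03 2.215e+00] [-0.7  0.8  5.3] [0.023 0.165 0.006] -0.7797549399609953
```

Emit:
{"method": "step_arm", "body": {"increments": [[[0,0,0,0,0,-0.02,1],[0,0,0,0,0,-0.02,1],[0,0,0,0,0,0,1]]]}}

```text
clock: 11.15
eef_pos: [465.7, -26.5, 266.8]
eef_rot: [3.141, 0.0, 2.214]
wrist_force: [1.1, 0.3, -0.5]
finger_gap: 55.3
finger_force: 60.0
```

```bash
python3 st.py
```

```text
11.15 [465.7 -26.5 266.8] [3.141 0.    2.214] [ 1.1  0.3 -0.5] [-0.071 -0.012  0.042] -0.7785377944772552
```

At 1 mm up only the cap's weight shows, so the threads are free. Lifting on slowly.

Emit:
{"method": "step_arm", "body": {"increments": [[[0,0,0,0,0,-0.03,1],[0,0,0,0,0,-0.03,1],[0,0,0,0,0,0,1]]]}}

```text
clock: 11.45
eef_pos: [465.7, -26.5, 269.2]
eef_rot: [3.141, 0.0, 2.214]
wrist_force: [0.1, -0.2, -0.3]
finger_gap: 55.4
finger_force: 60.0
```

Emit:
{"method": "step_arm", "body": {"increments": [[[0,0,0,0,0,-0.05,1],[0,0,0,0,0,-0.05,1],[0,0,0,0,0,0,1]]]}}

```text
clock: 11.75
eef_pos: [465.7, -26.5, 273.4]
eef_rot: [3.141, 0.0, 2.214]
wrist_force: [0.9, -0.3, -0.5]
finger_gap: 55.6
finger_force: 60.0
```

Emit:
{"method": "step_arm", "body": {"increments": [[[0,0,0,0,0,-0.12,1],[0,0,0,0,0,-0.15,1],[0,0,0,0,0,-0.15,1],[0,0,0,0,0,-0.09,1],[0,0,0,0,0,0,1]]]}}

```text
clock: 12.25
eef_pos: [465.7, -26.5, 294.1]
eef_rot: [3.141, 0.001, 2.214]
wrist_force: [0.5, -0.8, -0.6]
finger_gap: 55.4
finger_force: 60.0
```

```bash
python3 st.py
python3 - <<'E'
from cell import optics
import cv2,numpy as np
from h import *
c=optics.camera("side");f=c["frame"];P=cloud(c)
cv2.imwrite("pics/end.png",np.hstack([cv2.resize(f[170:275,180:290],(400,382)),cv2.resize(f[100:380],(400,382),0,0,cv2.INTER_AREA)])[...,::-1])
Q=P.reshape(-1,3);q=Q[(np.hypot(Q[:,0]-464.6,Q[:,1]+27.7)<32)]
print(np.histogram(q[:,2],bins=np.arange(0,140,6)))
E
```

```text
12.25 [465.7 -26.5 294.1] [3.141e+00 1.000e-03 2.214e+00] [ 0.5 -0.8 -0.6] [-0.031  0.006  0.014] -0.7788956918456148
(array([  3,   7,   6,   5,  34,  37,  46,  38,  63,  89, 107,  37,  42,
        55,  36,   1,  27,  38,  36,  42, 162,  17,  21]), array([  0,   6,  12,  18,  24,  30,  36,  42,  48,  54,  60,  66,  72,
        78,  84,  90,  96, 102, 108, 114, 120, 126, 132, 138]))
```

View pics/end.png

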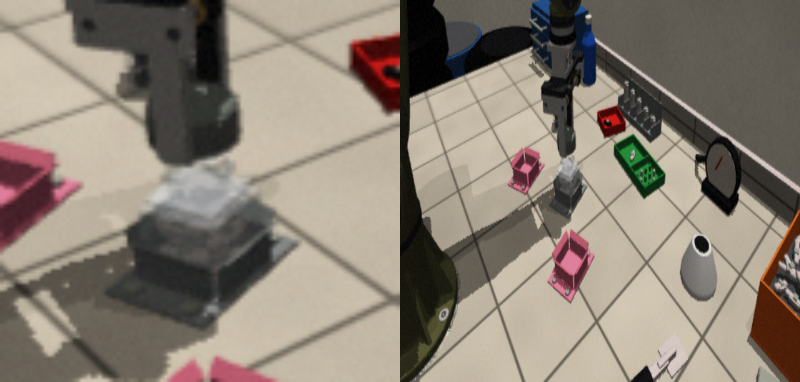

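The jar is home in the grey holder at about (205,235). The cap hangs level above it at about (210,130), with its lower edge about 1 cm over the rim: range points stop near 89 mm and resume near 97 mm. Handing in.

```bash
python3 -c "
from cell import workorder
print(workorder.sign_off())"
```

```text
the job is handed in; nothing more can be done
None
```

I set the zinc jar (grey cap) home in the steel holder, unscrewed its cap and am holding it level about 1 cm above the mouth; the job is handed in at about 12 s on the robot's clock, and no verdict came back.

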